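# Fit the slicer's retaining pin by feel

### The job

Fit the retaining pin that keeps the blade cassette in the vegetable slicer: draw the pin out of its round parking hole, put its tip down through the long slot in the cover plate, and feel along the hidden cassette with gentle pressure until the tip drops into the cassette's hole. Keep the pin upright, without levering it sideways, push it gently fully home against its spring grip until its collar is flat on the plate, and release it. Never force it, and leave the salt shaker, the pepper mill and the mug standing where they are.

Things in the scene. Friction and masses are not known exactly. Their poses are not given: they have to be found in the camera images.
- slicer: Vegetable slicer: closed white box with a steel cover plate and black foot trim, fixed to the worktop, 110 (x) x 200 (y) x 85 mm high. Origin at the centre of its underside, z up, y along its length. The cover plate is 5 mm thick, its top at z = 85 mm, with a long slot and a round parking hole, both on the line x = 0.
- parking_hole (a point): Centre of the round parking hole (16 mm, through the cover plate), at the plate's top, slicer y = -65 mm; the pin stands in it at first.
- slot_center (a point): Centre of the slot at the plate's top, slicer y = +35 mm. Slot 14 mm wide (x) and 62 mm long (y). Below the whole slot lies the flat top of the hidden dark steel blade cassette, 30 mm under the plate's top. A soft spring presses the cassette up: about 2 N at first touch, then 0.8 N more per mm; it bottoms hard after 10 mm. Sideways the cassette sits tight.
- slot_end (a point): The slot's end at slicer y = +66 mm, at the plate's top. The cassette has one upright round hole, 14 mm, on the slot's centre line, its centre anywhere within 18 mm of the slot's centre. When the tip finds it the cassette springs up round the tip and its upward push ends.
- lock_pin: Loose retaining pin, about 80 g: black square grip 24 x 24 mm (sides along its x and y), from 4 to 48 mm above the origin; under it a round steel collar 28 mm across, 4 mm thick; under that a steel shank, 10 mm thick, 62 mm long, the last 4 mm tapering to 6 mm. Origin on the axis at the collar's underside, z up the axis. Parked or fully home, the collar rests on the cover plate.
- pin_tip (a point): Tip of the pin's shank, on its axis, 62 mm below the pin's origin. Once in the cassette's hole it goes down freely until the collar is about 8 mm above the plate; from there sprung rollers grip the shank and it takes a push of 1 to 6 N to go home; it then stays.
- salt_shaker: Glass salt shaker with grey cap, 44 mm across, 90 mm high, standing beyond the slicer; origin at the centre of its underside. Not to be disturbed.
- pepper_mill: Wooden pepper mill, 58 mm across, 150 mm high, standing beyond the slicer; origin at the centre of its underside. Not to be disturbed.
- grey_mug: Grey mug without handle, 94 mm across, 120 mm high, to the right of the slicer; origin at the centre of its underside. Not to be disturbed.

How it is judged:
On the way, in this order (a step that is already met when the one before it is completed fails the run):
1. the pin is drawn out: its tip is above the cover plate (z of pin_tip in the frame of slicer above 0.087 m), for 0.1 s.
2. the tip is down through the long slot, more than 20 mm below the plate's top and the fingers on it (y of lock_pin in the frame of slicer between -0.002 and 0.072 m and x of lock_pin in the frame of slicer between -0.008 and 0.008 m and z of pin_tip in the frame of slicer below 0.065 m), for 0.2 s.
At the end, for the whole second after the job is handed in: The pin stands in the long slot and in the cassette's hole under it, fully home (collar's underside within 2 mm of the plate's top), upright within 0.1 rad, at rest and released; salt shaker, pepper mill and mug stand upright within 30 mm of where they were (y of lock_pin in the frame of slicer between -0.002 and 0.072 m and x of lock_pin in the frame of slicer between -0.008 and 0.008 m and z of lock_pin in the frame of slicer below 0.087 m and angle between lock_pin's own z axis and vertical below 0.1 rad and linear speed of lock_pin below 0.01 m/s and contact force between the fingers and lock_pin below 0.05 N and distance of each of salt_shaker, pepper_mill, grey_mug from where it was at the start of the episode below 0.03 m and angle between each of salt_shaker, pepper_mill, grey_mug's own z axis and vertical below 0.2 rad); the robot touches nothing.
It fails at once if the pin is forced: more than 40 N between the pin and the slicer or its cassette, once the pin is away from its parking hole (contact force between lock_pin and slicer above 40 N and y of lock_pin in the frame of slicer above -0.03 m).
It fails at once if the pin is levered over in the slot: more than 0.12 rad from upright with its tip below the plate's top and the fingers on it (y of lock_pin in the frame of slicer between -0.002 and 0.072 m and x of lock_pin in the frame of slicer between -0.008 and 0.008 m and z of pin_tip in the frame of slicer below 0.08 m and angle between lock_pin's own z axis and vertical above 0.12 rad and contact force between the fingers and lock_pin above 1 N).
It fails at once if the salt shaker is moved more than 30 mm or tipped (distance of salt_shaker from where it was at the start of the episode above 0.03 m or angle between salt_shaker's own z axis and vertical above 0.3 rad).
It fails at once if the pepper mill is moved more than 30 mm or tipped (distance of pepper_mill from where it was at the start of the episode above 0.03 m or angle between pepper_mill's own z axis and vertical above 0.3 rad).
It fails at once if the grey mug is moved more than 30 mm or tipped (distance of grey_mug from where it was at the start of the episode above 0.03 m or angle between grey_mug's own z axis and vertical above 0.3 rad).
It also fails if it takes over 64 s, if anything falls off the work surface, if the arm or the gripper's body presses on something with over 40 N, if the wrist force passes 120 N, or if a joint passes its speed limit or range.

### The arm

A 6-joint arm with a two-finger parallel gripper is mounted at the origin on a cart in front of the work surface, level with it; the furniture and walls round the work are solid. World frame = base frame: x ahead of the robot, y to its left, z up, the work surface at z = 0. Lengths are in m, angles in rad, forces in N, time in s.
With the tool pointing down it reaches from about 0.325 to 0.85 m from the base axis. Payload 4.4 kg.
Tool frame: the origin (TCP) lies at the very end of the fingers, on their centre line; the grasp point (between the pads) lies 19 mm behind it (tcp_to_grasp is the distance from the TCP to the grasp point, in m); z points along the fingers, y is the line along which they close (so a half turn about z gives the same grasp; the last joint's range is limited). The gripper opens to 94 mm and grips with 3 to 60 N. Pads are 16 mm wide; open, the fingers measure 119 mm over their backs; the gripper's body (75 mm by 177 mm) begins 78 mm behind the grasp point.
Start: joints at [-1.496, 0.207, 1.542, -0, 1.393, -0.15], TCP at [0.129, -0.56, 0.205] pointing down, gripper open.
Joint ranges: [-2.73, 2.73], [-0.86, 2.22], [0.23, 2.46], [-1.11, 4.25], [0.08, 2.63], [-2.82, 2.82]. Speed limits (rad/s): [2.79, 2.79, 3.14, 3.14, 3.14, 3.14].

### API

Orientations are given as a 3x3 rotation matrix whose columns are the frame's x, y, z axes.
In Python, from rig import get_obs, grab_frame, finish_job, tcp_to_grasp gives the robot as it stands.
- The arm moves only by the tool arm_command, never from a script. Its argument "plan" is a list of rows, each an object of numbers: "x", "y", "z": the shift along the world's x, y, z in cm; "rx", "ry", "rz": the turn, a rotation vector about the world's x, y, z in rad; "fingers": the closure, from -1 (fully open) to 1 (shut), so that 0 is half open. A call has 1 to 20 rows; each row is the pose to reach, as a shift and turn from the pose commanded when the call began; what a row does not reach only later rows make up. A row lasts 1/12 s, in which the tool goes at most 41.7 mm and 7.16 degrees, less where a joint would pass 70% of its speed; a pose out of reach is approached as far as the arm can. A call with a gripper value outside its range is refused whole. The fingers move at their own pace and stop on an object; "newtons" is the grip in N (left out, the last holds). Time passes only in rows, so rows that repeat a pose let the fingers close. It gives the time, the measured TCP pose, the force, the opening and the grip force at its end, in the units of the state.
- get_obs(): the state, without advancing time (a new reading comes with each control period).
- grab_frame(name): name is "scene" or "top"; returns a dict with "pixels" (420x560x3 uint8, blue, green, red), "intrinsics" (3x3 intrinsics, pixels), "R" (3x3) and "t" (3): a world point X has camera coordinates R X + t. Camera axes: x right, y down, z forward; pixel columns grow to the right and rows downward; lengths in m; the calibration is good to about 2 mm. A picture is of the moment at which its call begins. There is no depth.
- finish_job(): hands the job in; it is judged then, once.
The state is a dict: "clock": time; "joints": joint angles; "qvel": joint speeds; "joint_efforts": joint torques, N m; "eef_pos": TCP position; "tcp_rot": TCP orientation; "ft_force": force on the tool from outside, world axes, zero at the start; "ft_torque": the same for the moment, N m; "gripper_width": finger opening in m; "grip_force": force on a finger pad.
Only numpy, scipy, OpenCV 4.12 (cv2) and the standard library are available. Lean on these libraries where they do the work, as an engineer would, in place of code of your own. Each camera call takes 0.05 s, during which the arm holds its last target. There are 200 camera calls.

## Working session

There is one attempt and no reset: what is moved stays moved. The work goes in short steps, Python scripts to look and compute and a tool call to move; the robot and the scene stay as the last step left them, time stands still between calls to the robot, and variables do not carry over. Pictures are saved under pics/ and viewed, at most 10 in all, crops included, and the job is handed in when it is done.

Besides the shell and the picture viewer there is one more tool, called after "Emit:" as name(argument=value, ...), one argument or row to a line, values as JSON. arm_command: Moves the arm, as the interface text tells. Its arguments: {"type":"object","properties":{"plan":{"type":"array","items":{"type":"object","properties":{"x":{"type":"number"},"y":{"type":"number"},"z":{"type":"number"},"rx":{"type":"number"},"ry":{"type":"number"},"rz":{"type":"number"},"fingers":{"type":"number"}}}},"newtons":{"type":"number"}},"required":["plan"]}

```bash
mkdir -p pics; python3 - <<'E'
from rig import *
import cv2,numpy as np
for n in("scene","top"):
    f=grab_frame(n);cv2.imwrite(f"pics/{n}0.png",np.asarray(f["pixels"]));np.savez(f"{n}0.npz",**f)
    print(n,np.round(f["intrinsics"],1).tolist(),np.round(f["R"],4).tolist(),np.round(f["t"],4).tolist())
o=get_obs();print(o["clock"],o["eef_pos"],np.round(o["tcp_rot"],3).tolist(),o["gripper_width"],tcp_to_grasp)
E
```

```text
scene [[423.8, 0.0, 287.2], [0.0, 423.8, 211.5], [0.0, 0.0, 1.0]] [[-0.8215, -0.5702, 0.0055], [-0.4344, 0.6197, -0.6536], [0.3693, -0.5393, -0.7568]] [0.4181, 0.3147, 0.8225]
top [[545.8, 0.0, 289.6], [0.0, 545.8, 201.8], [0.0, 0.0, 1.0]] [[-0.0153, -0.9998, 0.0095], [-0.9942, 0.0142, -0.1064], [0.1062, -0.011, -0.9943]] [-0.0298, 0.5482, 1.2951]
0.1 [ 0.12867166 -0.55969077  0.20440824] [[0.975, 0.224, -0.0], [0.224, -0.975, 0.002], [0.0, -0.002, -1.0]] 0.09391210128893983 0.0188
```

View pics/scene0.png

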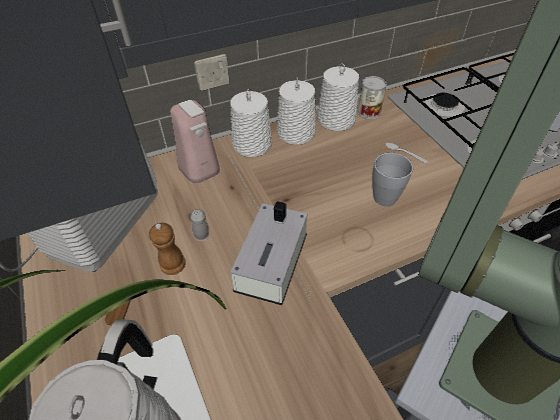

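View pics/top0.png

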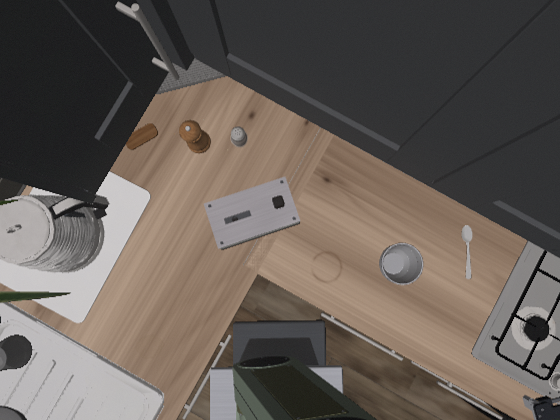

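Scene view: the slicer has its pin at (279,211) and slot at (265,255); the mug is at (391,178). Top view: pin grip at (278,202), slot about (237,217), salt (238,136), pepper (194,136), mug (401,263). Next I'll zoom in on the slicer.

```bash
cat > h.py <<'E'
import numpy as np
def ray(f,u,v,z):
    K,R,t=f["intrinsics"],f["R"],f["t"]
    c=-R.T@t; d=R.T@np.linalg.inv(K)@np.array([u,v,1.]); return c+d*(z-c[2])/d[2]
def proj(f,X):
    p=f["intrinsics"]@(f["R"]@np.asarray(X).T+f["t"][:,None]); return (p[:2]/p[2]).T
E
python3 - <<'E'
import cv2,numpy as np
a=cv2.imread("pics/top0.png")[170:255,198:308];b=cv2.imread("pics/scene0.png")[195:310,225:315]
a=cv2.resize(a,None,fx=5,fy=5,interpolation=cv2.INTER_CUBIC);b=cv2.resize(b,None,fx=5,fy=5,interpolation=cv2.INTER_CUBIC)
cv2.imwrite("pics/a.png",a);cv2.imwrite("pics/b.png",b)
E
```

```text
(no output)
```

View pics/a.png

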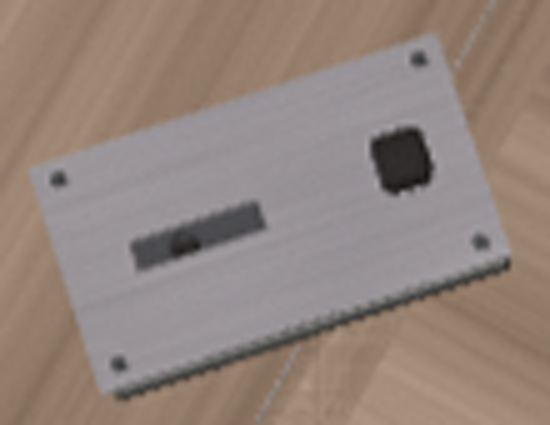

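View pics/b.png

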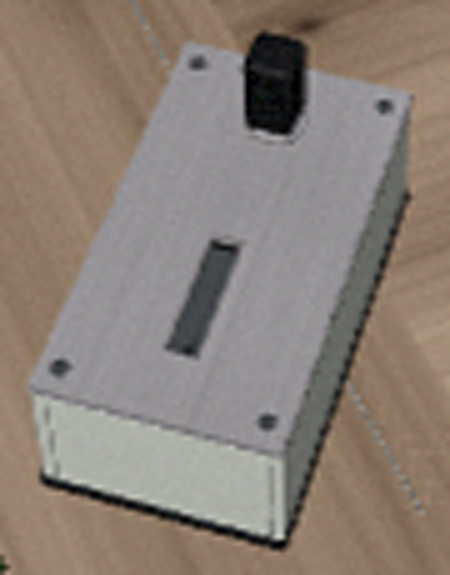

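Top crop: plate corners (33,168), (435,35), (508,258), (108,392); slot ends (134,257) and (264,216). The dark cassette hole shows in the slot at about (185,242). In the scene crop the plate corners are (188,43), (412,97), (283,455), (33,387). I'll fit the pose from these.

```bash
python3 - <<'E'
import numpy as np
from scipy.optimize import least_squares
from h import *
T=dict(np.load("top0.npz"));S=dict(np.load("scene0.npz"))
cv=lambda p,o:(np.array(p)+.5)/5-.5+np.array(o)
L=np.array([[55,100],[55,-100],[-55,-100],[-55,100]])/1000.
tp=cv([[33,168],[435,35],[508,258],[108,392]],[198,170]);sp=cv([[33,387],[188,43],[412,97],[283,455]],[225,195])
st=cv([[134,257],[264,216]],[198,170])
ss=cv([[183,354],[226,242]],[225,195])
def W(p,l,z=.085):
    c,s=np.cos(p[2]),np.sin(p[2]);l=np.atleast_2d(l);q=l@np.array([[c,s],[-s,c]])+p[:2];return np.c_[q,np.full(len(q),z)]
sl=[[0,.066],[0,.004]]
g=lambda p,F:[proj(F,W(p,L))-(tp if F is T else sp),proj(F,W(p,sl))-(st if F is T else ss)]
for Fs in([T],[S],[T,S]):
    r=least_squares(lambda p:np.concatenate([a for F in Fs for a in g(p,F)]).ravel(),[.45,.05,.3]);print(r.x.round(4),"rms px",np.sqrt(np.mean(r.fun**2)).round(2))
p=r.x
np.save("pose.npy",p)
for n,l in(("park",[0,-.065]),("slot",[0,.035])):print(n,W(p,l).round(4))
print("pin proj top/scene(crop)",[(proj(F,W(p,[0,-.065],.133))[0]-o)*5 for F,o in((T,[198,170]),(S,[225,195]))])
h=ray(T,*cv([185,242],[198,170]),.055);c,s=np.cos(p[2]),np.sin(p[2]);d=h[:2]-p[:2];print("hole",h,"local",c*d[0]+s*d[1],-s*d[0]+c*d[1])
for n,u,v,z in(("salt",238,132,.09),("pep",190,131,.15),("mug",401,261,.12)):print(n,ray(T,u,v,z).round(3))
E
```

```text
[0.5191 0.0507 0.3085] rms px 0.6
[0.5181 0.0496 0.314 ] rms px 0.41
[0.5185 0.0501 0.3116] rms px 0.57
park [[ 0.5384 -0.0118  0.085 ]]
slot [[0.5078 0.0834 0.085 ]]
pin proj top/scene(crop) [array([402.41011457, 155.90408647]), array([272.70178795,  51.57465157])]
hole [0.50828829 0.09344969 0.055     ] local 0.003555573578823667 0.044399807570254725
salt [0.708 0.081 0.09 ]
pep [0.697 0.183 0.15 ]
mug [ 0.401 -0.284  0.12 ]
```

Fit is consistent: slicer at (0.5185, 0.0501), yaw 0.312, pin at about (0.537, -0.0115), hole at local y of about +44 mm. Moving above the pin now, with the fingers closing along the slicer's y.

Emit:
arm_command(
  plan=[
    {"x": 20, "y": 27, "z": 2, "rz": 0.04, "fingers": -1},
    {"x": 20, "y": 27, "z": 2, "rz": 0.04},
    {"x": 20, "y": 27, "z": 2, "rz": 0.04},
    {"x": 20, "y": 27, "z": 2, "rz": 0.04},
    {"x": 20, "y": 27, "z": 2, "rz": 0.04},
    {"x": 20, "y": 27, "z": 2, "rz": 0.04},
    {"x": 20, "y": 27, "z": 2, "rz": 0.04},
    {"x": 20, "y": 27, "z": 2, "rz": 0.04},
    {"x": 40.8, "y": 54.8, "z": 0, "rz": 0.086},
    {"x": 40.8, "y": 54.8, "z": 0, "rz": 0.086},
    {"x": 40.8, "y": 54.8, "z": 0, "rz": 0.086},
    {"x": 40.8, "y": 54.8, "z": 0, "rz": 0.086},
    {"x": 40.8, "y": 54.8, "z": 0, "rz": 0.086},
    {"x": 40.8, "y": 54.8, "z": 0, "rz": 0.086},
    {"x": 40.8, "y": 54.8, "z": 0, "rz": 0.086},
    {"x": 40.8, "y": 54.8, "z": 0, "rz": 0.086},
    {"x": 40.8, "y": 54.8, "z": 0, "rz": 0.086},
    {"x": 40.8, "y": 54.8, "z": 0, "rz": 0.086},
    {"x": 40.8, "y": 54.8, "z": 0, "rz": 0.086},
    {"x": 40.8, "y": 54.8, "z": 0, "rz": 0.086},
  ],
)

```text
schema error: expected keys x, y, z, rx, ry, rz, fingers
```

Emit:
arm_command(
  plan=[
    {"x": 20, "y": 27, "z": 2, "rx": 0, "ry": 0, "rz": 0.04, "fingers": -1},
    {"x": 20, "y": 27, "z": 2, "rx": 0, "ry": 0, "rz": 0.04, "fingers": -1},
    {"x": 20, "y": 27, "z": 2, "rx": 0, "ry": 0, "rz": 0.04, "fingers": -1},
    {"x": 20, "y": 27, "z": 2, "rx": 0, "ry": 0, "rz": 0.04, "fingers": -1},
    {"x": 20, "y": 27, "z": 2, "rx": 0, "ry": 0, "rz": 0.04, "fingers": -1},
    {"x": 20, "y": 27, "z": 2, "rx": 0, "ry": 0, "rz": 0.04, "fingers": -1},
    {"x": 20, "y": 27, "z": 2, "rx": 0, "ry": 0, "rz": 0.04, "fingers": -1},
    {"x": 20, "y": 27, "z": 2, "rx": 0, "ry": 0, "rz": 0.04, "fingers": -1},
    {"x": 40.8, "y": 54.8, "z": 0, "rx": 0, "ry": 0, "rz": 0.086, "fingers": -1},
    {"x": 40.8, "y": 54.8, "z": 0, "rx": 0, "ry": 0, "rz": 0.086, "fingers": -1},
    {"x": 40.8, "y": 54.8, "z": 0, "rx": 0, "ry": 0, "rz": 0.086, "fingers": -1},
    {"x": 40.8, "y": 54.8, "z": 0, "rx": 0, "ry": 0, "rz": 0.086, "fingers": -1},
    {"x": 40.8, "y": 54.8, "z": 0, "rx": 0, "ry": 0, "rz": 0.086, "fingers": -1},
    {"x": 40.8, "y": 54.8, "z": 0, "rx": 0, "ry": 0, "rz": 0.086, "fingers": -1},
    {"x": 40.8, "y": 54.8, "z": 0, "rx": 0, "ry": 0, "rz": 0.086, "fingers": -1},
    {"x": 40.8, "y": 54.8, "z": 0, "rx": 0, "ry": 0, "rz": 0.086, "fingers": -1},
    {"x": 40.8, "y": 54.8, "z": 0, "rx": 0, "ry": 0, "rz": 0.086, "fingers": -1},
    {"x": 40.8, "y": 54.8, "z": 0, "rx": 0, "ry": 0, "rz": 0.086, "fingers": -1},
    {"x": 40.8, "y": 54.8, "z": 0, "rx": 0, "ry": 0, "rz": 0.086, "fingers": -1},
    {"x": 40.8, "y": 54.8, "z": 0, "rx": 0, "ry": 0, "rz": 0.086, "fingers": -1},
  ],
)

```text
clock: 1.77
eef_pos: [0.5359, -0.013, 0.205]
tcp_rot: [[0.952, 0.306, -0.002], [0.306, -0.952, -0.0], [-0.002, -0.0, -1.0]]
ft_force: [0.1, -0.5, 0.3]
gripper_width: 0.094
grip_force: 0.0
```

Emit:
arm_command(
  plan=[
    {"x": 0, "y": 0, "z": -3.5, "rx": 0, "ry": 0, "rz": 0, "fingers": -1},
    {"x": 0, "y": 0, "z": -7, "rx": 0, "ry": 0, "rz": 0, "fingers": -1},
    {"x": 0, "y": 0, "z": -9, "rx": 0, "ry": 0, "rz": 0, "fingers": -1},
    {"x": 0, "y": 0, "z": -10.6, "rx": 0, "ry": 0, "rz": 0, "fingers": -1},
    {"x": 0, "y": 0, "z": -10.6, "rx": 0, "ry": 0, "rz": 0, "fingers": -1},
    {"x": 0, "y": 0, "z": -10.6, "rx": 0, "ry": 0, "rz": 0, "fingers": -1},
    {"x": 0, "y": 0, "z": -10.6, "rx": 0, "ry": 0, "rz": 0, "fingers": -1},
  ],
)

```text
clock: 2.35
eef_pos: [0.5374, -0.0136, 0.1009]
tcp_rot: [[0.952, 0.305, 0.002], [0.305, -0.952, -0.001], [0.002, 0.001, -1.0]]
ft_force: [0.1, 0.3, -0.6]
gripper_width: 0.0939
grip_force: 0.0
```

```bash
python3 - <<'E'
from rig import *
import cv2,numpy as np
f=grab_frame("scene");a=np.asarray(f["pixels"])[130:330,180:340]
cv2.imwrite("pics/c.png",cv2.resize(a,None,fx=3,fy=3,interpolation=2))
o=get_obs();print(o["eef_pos"],o["ft_force"])
E
```

```text
[ 0.53794299 -0.01343486  0.10134889] [-0.18122187 -0.42619078 -0.11055239]
```

View pics/c.png

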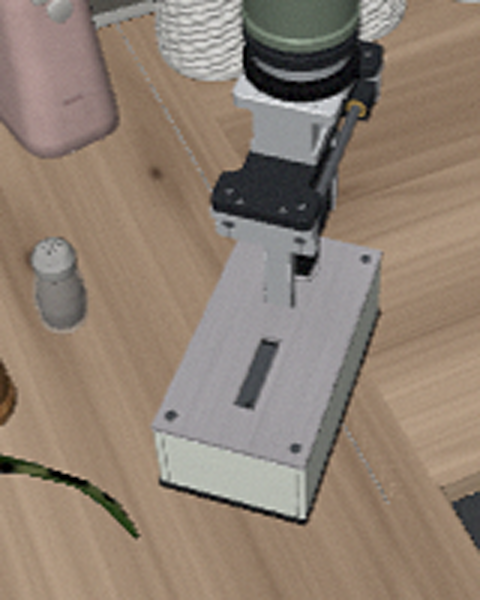

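The fingers straddle the pin, with the near finger at (280,290) and the grip behind it at (305,265). Closing.

Emit:
arm_command(
  plan=[
    {"x": 0, "y": 0, "z": 0, "rx": 0, "ry": 0, "rz": 0, "fingers": 1},
    {"x": 0, "y": 0, "z": 0, "rx": 0, "ry": 0, "rz": 0, "fingers": 1},
    {"x": 0, "y": 0, "z": 0, "rx": 0, "ry": 0, "rz": 0, "fingers": 1},
    {"x": 0, "y": 0, "z": 0, "rx": 0, "ry": 0, "rz": 0, "fingers": 1},
    {"x": 0, "y": 0, "z": 0, "rx": 0, "ry": 0, "rz": 0, "fingers": 1},
    {"x": 0, "y": 0, "z": 0, "rx": 0, "ry": 0, "rz": 0, "fingers": 1},
    {"x": 0, "y": 0, "z": 0, "rx": 0, "ry": 0, "rz": 0, "fingers": 1},
    {"x": 0, "y": 0, "z": 0, "rx": 0, "ry": 0, "rz": 0, "fingers": 1},
    {"x": 0, "y": 0, "z": 0, "rx": 0, "ry": 0, "rz": 0, "fingers": 1},
    {"x": 0, "y": 0, "z": 0, "rx": 0, "ry": 0, "rz": 0, "fingers": 1},
    {"x": 0, "y": 0, "z": 0, "rx": 0, "ry": 0, "rz": 0, "fingers": 1},
    {"x": 0, "y": 0, "z": 0, "rx": 0, "ry": 0, "rz": 0, "fingers": 1},
  ],
  newtons=30,
)

```text
clock: 3.4
eef_pos: [0.5366, -0.0124, 0.0994]
tcp_rot: [[0.952, 0.307, -0.0], [0.307, -0.952, 0.0], [-0.0, -0.0, -1.0]]
ft_force: [-0.5, 0.2, -0.1]
gripper_width: 0.0234
grip_force: 30.0
```

Emit:
arm_command(
  plan=[
    {"x": 0, "y": 0, "z": 1, "rx": 0, "ry": 0, "rz": 0, "fingers": 1},
    {"x": 0, "y": 0, "z": 2.5, "rx": 0, "ry": 0, "rz": 0, "fingers": 1},
    {"x": 0, "y": 0, "z": 4, "rx": 0, "ry": 0, "rz": 0, "fingers": 1},
    {"x": 0, "y": 0, "z": 6, "rx": 0, "ry": 0, "rz": 0, "fingers": 1},
    {"x": 0, "y": 0, "z": 8, "rx": 0, "ry": 0, "rz": 0, "fingers": 1},
    {"x": 0, "y": 0, "z": 8, "rx": 0, "ry": 0, "rz": 0, "fingers": 1},
    {"x": 0, "y": 0, "z": 8, "rx": 0, "ry": 0, "rz": 0, "fingers": 1},
    {"x": 0, "y": 0, "z": 8, "rx": 0, "ry": 0, "rz": 0, "fingers": 1},
  ],
)

```text
clock: 4.07
eef_pos: [0.5361, -0.0123, 0.1787]
tcp_rot: [[0.952, 0.307, -0.001], [0.307, -0.952, 0.0], [-0.001, -0.001, -1.0]]
ft_force: [0.0, 0.1, -1.4]
gripper_width: 0.0238
grip_force: 30.0
```

```bash
python3 - <<'E'
from rig import *
import cv2,numpy as np
f=grab_frame("scene");np.savez("s1.npz",**f);a=np.asarray(f["pixels"])[165:285,220:330]
f=grab_frame("top");np.savez("t1.npz",**f);b=np.asarray(f["pixels"])[165:285,200:310]
r=lambda a:cv2.resize(a,None,fx=5,fy=5,interpolation=2)
cv2.imwrite("pics/d.png",r(a))
ps=[]
for i in range(8): 
    grab_frame("top");ps.append(get_obs()["eef_pos"])
print(np.mean(ps,0),np.std(ps,0),get_obs()["ft_force"],get_obs()["gripper_width"])
E
```

```text
[ 0.53610304 -0.01230925  0.17845512] [3.88297960e-04 6.54446472e-05 5.12335510e-04] [-0.56590418  0.40944591 -1.75425396] 0.023841333434072007
```

View pics/d.png

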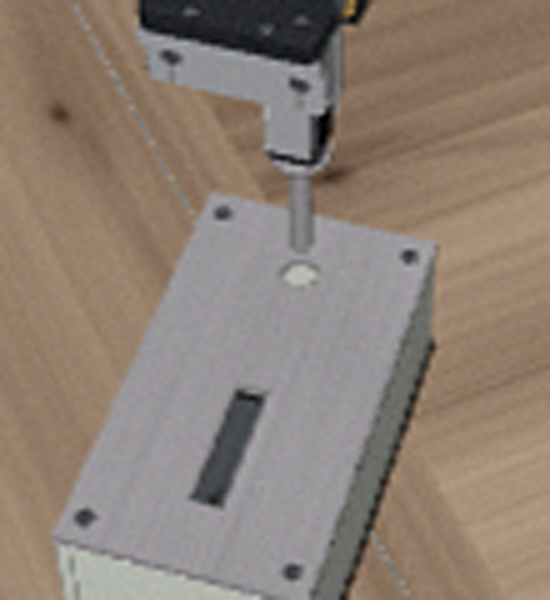

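The pin is held upright: shank from (302,172) to tip (302,252) in the crop, parking hole at (299,274).

```bash
python3 - <<'E'
import numpy as np
from h import *
p=np.load("pose.npy");S=dict(np.load("s1.npz"))
c,s=np.cos(p[2]),np.sin(p[2]);ex=np.array([c,s]);ey=np.array([-s,c])
o=np.array([220,165])
cr=lambda X:((proj(S,[X])[0]-o+.5)*5-.5).round(1)
t=np.array([.5361,-.0123])
for dx in(0,.001,-.001,-.002): print(dx,"tip",cr([*(t+dx*ex),.103]),"shank top",cr([*(t+dx*ex),.165]))
for ps in(p,[.5181,.0496,.314]):
  print("park",cr([*(np.array(ps[:2])-.065*np.array([-np.sin(ps[2]),np.cos(ps[2])])),.085]))
for l in(.044,.036): print("target",l,p[:2]+l*ey,"delta cm",100*(p[:2]+l*ey-t))
E
```

```text
0 tip [305.2 249.6] shank top [304.3 155.2]
0.001 tip [303.1 249.1] shank top [302.  154.7]
-0.001 tip [307.3 250.1] shank top [306.5 155.7]
-0.002 tip [309.5 250.6] shank top [308.8 156.3]
park [300.6 273.7]
park [301.6 273.4]
target 0.044 [0.50502649 0.0919791 ] delta cm [-3.1073506  10.42790959]
target 0.036 [0.50747908 0.08436432] delta cm [-2.86209221  9.66643187]
```

Emit:
arm_command(
  plan=[
    {"x": -1, "y": 3.4, "z": 0, "rx": 0, "ry": 0, "rz": 0, "fingers": 1},
    {"x": -2, "y": 6.8, "z": 0, "rx": 0, "ry": 0, "rz": 0, "fingers": 1},
    {"x": -2.8, "y": 9.2, "z": 0, "rx": 0, "ry": 0, "rz": 0, "fingers": 1},
    {"x": -3.15, "y": 10.4, "z": 0, "rx": 0, "ry": 0, "rz": 0, "fingers": 1},
    {"x": -3.15, "y": 10.4, "z": 0, "rx": 0, "ry": 0, "rz": 0, "fingers": 1},
    {"x": -3.15, "y": 10.4, "z": 0, "rx": 0, "ry": 0, "rz": 0, "fingers": 1},
    {"x": -3.15, "y": 10.4, "z": 0, "rx": 0, "ry": 0, "rz": 0, "fingers": 1},
    {"x": -3.15, "y": 10.4, "z": 0, "rx": 0, "ry": 0, "rz": 0, "fingers": 1},
  ],
)

```text
clock: 5.23
eef_pos: [0.5058, 0.0903, 0.1795]
tcp_rot: [[0.952, 0.305, 0.0], [0.305, -0.952, -0.001], [0.0, 0.001, -1.0]]
ft_force: [0.2, 1.0, -0.3]
gripper_width: 0.0238
grip_force: 30.0
```

```bash
python3 - <<'E'
from rig import *
import cv2,numpy as np
ps=[]
for i in range(6): 
    f=grab_frame("scene");ps.append(get_obs()["eef_pos"])
np.savez("s2.npz",**f);a=np.asarray(f["pixels"])[185:285,220:330]
cv2.imwrite("pics/e.png",cv2.resize(a,None,fx=6,fy=6,interpolation=2)[:600])
print(np.mean(ps,0))
E
```

```text
[0.50557224 0.0906749  0.17941264]
```

View pics/e.png

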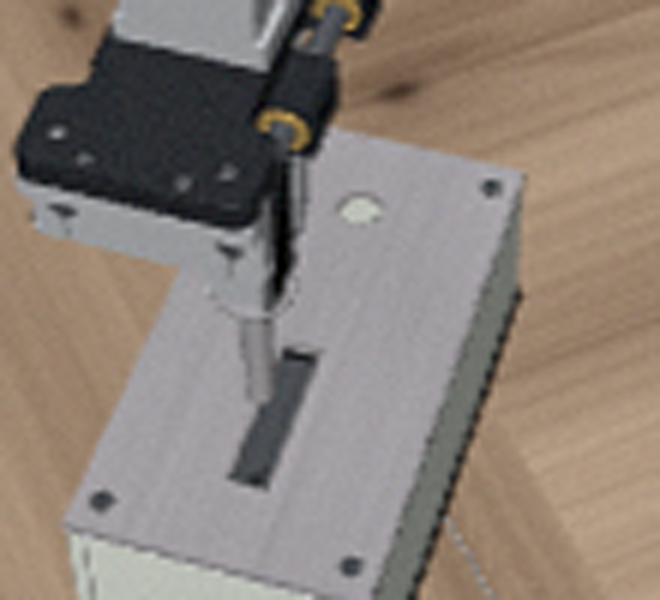

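The tip is at about (259,402) in the crop and the slot runs from (303,354) to (249,482). I'll check the alignment numerically.

```bash
python3 - <<'E'
import numpy as np
from scipy.optimize import least_squares
from h import *
p=np.load("pose.npy");S=dict(np.load("s2.npz"))
un=lambda u,v:((u+.5)/6-.5+220,(v+.5)/6-.5+185)
c,s=np.cos(p[2]),np.sin(p[2])
def loc(X):d=X[:2]-p[:2];return (1000*np.array([c*d[0]+s*d[1],-s*d[0]+c*d[1]])).round(1)
for z in(.102,.104,.106):print("tip",z,loc(ray(S,*un(259,402),z)))
for n,u,v in(("slot-",303,354),("slot+",249,482),("park",360,209)):print(n,loc(ray(S,*un(u,v),.085)))
print("tcp",loc(np.array([.5056,.0907])))
E
```

```text
tip 0.102 [ 3.  42.2]
tip 0.104 [ 2.5 43.6]
tip 0.106 [ 1.9 44.9]
slot- [-0.7  6.3]
slot+ [-0.2 64.1]
park [  0.2 -64.7]
tcp [ 0.2 42.6]
```

Emit:
arm_command(
  plan=[
    {"x": -0.2, "y": 0.1, "z": 0, "rx": 0, "ry": 0, "rz": 0, "fingers": 1},
    {"x": -0.2, "y": 0.1, "z": 0, "rx": 0, "ry": 0, "rz": 0, "fingers": 1},
    {"x": -0.2, "y": 0.1, "z": -0.5, "rx": 0, "ry": 0, "rz": 0, "fingers": 1},
    {"x": -0.2, "y": 0.1, "z": -1, "rx": 0, "ry": 0, "rz": 0, "fingers": 1},
    {"x": -0.2, "y": 0.1, "z": -1.4, "rx": 0, "ry": 0, "rz": 0, "fingers": 1},
    {"x": -0.2, "y": 0.1, "z": -1.7, "rx": 0, "ry": 0, "rz": 0, "fingers": 1},
    {"x": -0.2, "y": 0.1, "z": -2.0, "rx": 0, "ry": 0, "rz": 0, "fingers": 1},
    {"x": -0.2, "y": 0.1, "z": -2.3, "rx": 0, "ry": 0, "rz": 0, "fingers": 1},
    {"x": -0.2, "y": 0.1, "z": -2.6, "rx": 0, "ry": 0, "rz": 0, "fingers": 1},
    {"x": -0.2, "y": 0.1, "z": -2.6, "rx": 0, "ry": 0, "rz": 0, "fingers": 1},
    {"x": -0.2, "y": 0.1, "z": -2.6, "rx": 0, "ry": 0, "rz": 0, "fingers": 1},
  ],
)

```text
clock: 6.45
eef_pos: [0.5031, 0.0926, 0.1532]
tcp_rot: [[0.952, 0.307, -0.0], [0.307, -0.952, -0.0], [-0.0, -0.0, -1.0]]
ft_force: [-0.9, 0.6, -0.5]
gripper_width: 0.024
grip_force: 30.0
```

```bash
cat > st.py <<'E'
from rig import *
import cv2,numpy as np
ps=[];fs=[]
for i in range(5):
    f=grab_frame("scene");o=get_obs();ps.append(o["eef_pos"]);fs.append(o["ft_force"])
p=np.load("pose.npy");c,s=np.cos(p[2]),np.sin(p[2]);M=np.array([[c,s],[-s,c]])
P=np.mean(ps,0);F=np.mean(fs,0)
print("clk",o["clock"],"loc mm",(1000*M@(P[:2]-p[:2])).round(1),"z",P[2].round(4),"F loc",(M@F[:2]).round(2),F[2].round(2),"T",np.round(o["ft_torque"],2),o["gripper_width"],o["grip_force"])
print("tilt",np.round(o["tcp_rot"][:,2],4) if hasattr(o["tcp_rot"],"shape") else o["tcp_rot"])
E
python3 st.py
```

```text
clk 6.7 loc mm [-1.3 45.1] z 0.1537 F loc [0.48 0.17] -0.75 T [ 0.01 -0.04  0.01] 0.024178834369416532 29.977340698242188
tilt [ 5.e-04  0.e+00 -1.e+00]
```

In the slot without contact. Lowering to the cassette.

Emit:
arm_command(
  plan=[
    {"x": 0, "y": 0, "z": -0.4, "rx": 0, "ry": 0, "rz": 0, "fingers": 1},
    {"x": 0, "y": 0, "z": -0.8, "rx": 0, "ry": 0, "rz": 0, "fingers": 1},
    {"x": 0, "y": 0, "z": -1.2, "rx": 0, "ry": 0, "rz": 0, "fingers": 1},
    {"x": 0, "y": 0, "z": -1.6, "rx": 0, "ry": 0, "rz": 0, "fingers": 1},
    {"x": 0, "y": 0, "z": -1.9, "rx": 0, "ry": 0, "rz": 0, "fingers": 1},
    {"x": 0, "y": 0, "z": -2.1, "rx": 0, "ry": 0, "rz": 0, "fingers": 1},
    {"x": 0, "y": 0, "z": -2.3, "rx": 0, "ry": 0, "rz": 0, "fingers": 1},
    {"x": 0, "y": 0, "z": -2.5, "rx": 0, "ry": 0, "rz": 0, "fingers": 1},
    {"x": 0, "y": 0, "z": -2.6, "rx": 0, "ry": 0, "rz": 0, "fingers": 1},
    {"x": 0, "y": 0, "z": -2.6, "rx": 0, "ry": 0, "rz": 0, "fingers": 1},
    {"x": 0, "y": 0, "z": -2.6, "rx": 0, "ry": 0, "rz": 0, "fingers": 1},
  ],
)

```text
clock: 7.62
eef_pos: [0.5033, 0.0926, 0.1275]
tcp_rot: [[0.952, 0.307, 0.0], [0.307, -0.952, 0.0], [0.0, -0.0, -1.0]]
ft_force: [-1.2, -0.2, -1.6]
gripper_width: 0.0238
grip_force: 30.0
```

```bash
python3 st.py
```

```text
clk 7.8667 loc mm [-1.4 45.1] z 0.1276 F loc [0.04 0.27] -0.97 T [-0.01 -0.02  0.  ] 0.023710735700673856 29.97721016407013
tilt [ 4.e-04  0.e+00 -1.e+00]
```

Emit:
arm_command(
  plan=[
    {"x": 0, "y": 0, "z": -0.2, "rx": 0, "ry": 0, "rz": 0, "fingers": 1},
    {"x": 0, "y": 0, "z": -0.4, "rx": 0, "ry": 0, "rz": 0, "fingers": 1},
    {"x": 0, "y": 0, "z": -0.6, "rx": 0, "ry": 0, "rz": 0, "fingers": 1},
    {"x": 0, "y": 0, "z": -0.6, "rx": 0, "ry": 0, "rz": 0, "fingers": 1},
    {"x": 0, "y": 0, "z": -0.6, "rx": 0, "ry": 0, "rz": 0, "fingers": 1},
  ],
)

```text
clock: 8.28
eef_pos: [0.503, 0.0926, 0.1211]
tcp_rot: [[0.952, 0.307, -0.001], [0.307, -0.952, 0.0], [-0.001, -0.0, -1.0]]
ft_force: [-1.5, -0.9, -1.0]
gripper_width: 0.0238
grip_force: 30.0
```

```bash
python3 st.py
```

```text
clk 8.5333 loc mm [-1.5 45.1] z 0.1214 F loc [ 0.04 -0.13] -0.96 T [-0.06  0.01  0.01] 0.023838610134858332 29.97718870639801
tilt [ 2.e-04  0.e+00 -1.e+00]
```

No reaction with the tip about 9 mm below the cassette's top, so it's in the hole. Continuing.

Emit:
arm_command(
  plan=[
    {"x": 0, "y": 0, "z": -0.2, "rx": 0, "ry": 0, "rz": 0, "fingers": 1},
    {"x": 0, "y": 0, "z": -0.5, "rx": 0, "ry": 0, "rz": 0, "fingers": 1},
    {"x": 0, "y": 0, "z": -0.8, "rx": 0, "ry": 0, "rz": 0, "fingers": 1},
    {"x": 0, "y": 0, "z": -1.1, "rx": 0, "ry": 0, "rz": 0, "fingers": 1},
    {"x": 0, "y": 0, "z": -1.3, "rx": 0, "ry": 0, "rz": 0, "fingers": 1},
    {"x": 0, "y": 0, "z": -1.3, "rx": 0, "ry": 0, "rz": 0, "fingers": 1},
  ],
)

```text
clock: 9.03
eef_pos: [0.5029, 0.0926, 0.1078]
tcp_rot: [[0.952, 0.307, -0.001], [0.307, -0.952, 0.0], [-0.001, -0.0, -1.0]]
ft_force: [-0.1, -0.2, -1.1]
gripper_width: 0.0239
grip_force: 30.0
```

```bash
python3 st.py
```

```text
clk 9.2833 loc mm [-1.7 45.2] z 0.1083 F loc [-0.27 -0.02] -0.81 T [-0.04  0.08 -0.03] 0.02381777930294229 29.97720569372177
tilt [-3.e-04 -1.e-04 -1.e+00]
```

Free so far, with about 9 mm left. Pushing gently.

Emit:
arm_command(
  plan=[
    {"x": 0, "y": 0, "z": -0.1, "rx": 0, "ry": 0, "rz": 0, "fingers": 1},
    {"x": 0, "y": 0, "z": -0.2, "rx": 0, "ry": 0, "rz": 0, "fingers": 1},
    {"x": 0, "y": 0, "z": -0.3, "rx": 0, "ry": 0, "rz": 0, "fingers": 1},
    {"x": 0, "y": 0, "z": -0.4, "rx": 0, "ry": 0, "rz": 0, "fingers": 1},
    {"x": 0, "y": 0, "z": -0.5, "rx": 0, "ry": 0, "rz": 0, "fingers": 1},
    {"x": 0, "y": 0, "z": -0.6, "rx": 0, "ry": 0, "rz": 0, "fingers": 1},
    {"x": 0, "y": 0, "z": -0.7, "rx": 0, "ry": 0, "rz": 0, "fingers": 1},
    {"x": 0, "y": 0, "z": -0.8, "rx": 0, "ry": 0, "rz": 0, "fingers": 1},
    {"x": 0, "y": 0, "z": -0.8, "rx": 0, "ry": 0, "rz": 0, "fingers": 1},
    {"x": 0, "y": 0, "z": -0.8, "rx": 0, "ry": 0, "rz": 0, "fingers": 1},
  ],
)

```text
clock: 10.12
eef_pos: [0.5031, 0.0925, 0.1]
tcp_rot: [[0.952, 0.307, -0.0], [0.307, -0.952, -0.0], [-0.0, 0.0, -1.0]]
ft_force: [-1.4, -0.5, -0.2]
gripper_width: 0.0241
grip_force: 30.0
```

```bash
python3 st.py
```

```text
clk 10.3667 loc mm [-1.6 45.1] z 0.1001 F loc [-0.5  -0.53] -0.61 T [-0.21  0.11  0.02] 0.023824587153680677 29.97732639312744
tilt [-2.e-04 -1.e-04 -1.e+00]
```

Emit:
arm_command(
  plan=[
    {"x": 0, "y": 0, "z": -0.05, "rx": 0, "ry": 0, "rz": 0, "fingers": 1},
    {"x": 0, "y": 0, "z": -0.1, "rx": 0, "ry": 0, "rz": 0, "fingers": 1},
    {"x": 0, "y": 0, "z": -0.1, "rx": 0, "ry": 0, "rz": 0, "fingers": 1},
    {"x": 0, "y": 0, "z": -0.1, "rx": 0, "ry": 0, "rz": 0, "fingers": 1},
  ],
)

```text
clock: 10.7
eef_pos: [0.5032, 0.0926, 0.0996]
tcp_rot: [[0.952, 0.307, -0.0], [0.307, -0.952, -0.0], [-0.0, 0.0, -1.0]]
ft_force: [-1.4, -1.1, 2.0]
gripper_width: 0.0239
grip_force: 30.0
```

```bash
python3 st.py; python3 -c "
from rig import *
import cv2,numpy as np
a=np.asarray(grab_frame('scene')['pixels'])[185:285,220:330]
cv2.imwrite('pics/f.png',cv2.resize(a,None,fx=6,fy=6,interpolation=2))"
```

```text
clk 10.95 loc mm [-1.5 45.1] z 0.0996 F loc [-1.83  0.08] 2.77 T [-0.19  0.42  0.01] 0.023822227255789263 29.978019297122955
tilt [ 0.  0. -1.]
```

View pics/f.png

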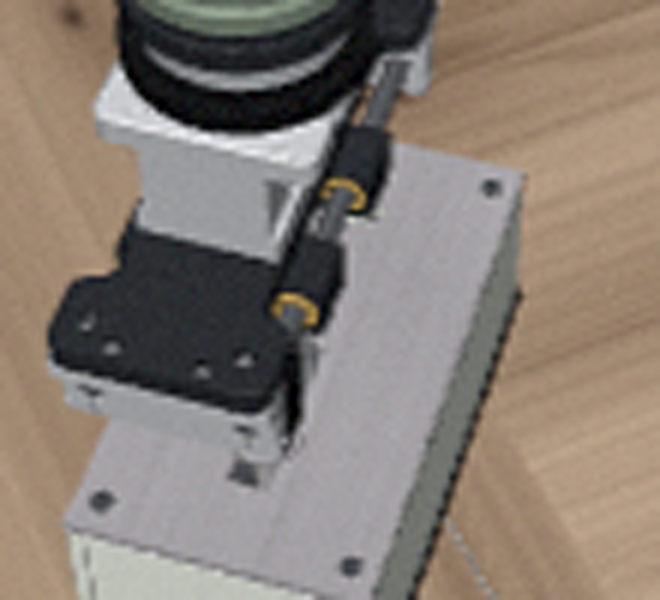

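The gripper is right over the slot with the pin deep in it; only the slot's end at (243,470) is visible. Force is rising, so I'll push a bit more.

Emit:
arm_command(
  plan=[
    {"x": 0, "y": 0, "z": -0.05, "rx": 0, "ry": 0, "rz": 0, "fingers": 1},
    {"x": 0, "y": 0, "z": -0.1, "rx": 0, "ry": 0, "rz": 0, "fingers": 1},
    {"x": 0, "y": 0, "z": -0.1, "rx": 0, "ry": 0, "rz": 0, "fingers": 1},
    {"x": 0, "y": 0, "z": -0.1, "rx": 0, "ry": 0, "rz": 0, "fingers": 1},
  ],
)

```text
clock: 11.33
eef_pos: [0.5033, 0.0926, 0.0993]
tcp_rot: [[0.952, 0.307, 0.0], [0.307, -0.952, -0.0], [0.0, 0.0, -1.0]]
ft_force: [-3.6, -0.8, 7.8]
gripper_width: 0.0236
grip_force: 30.0
```

```bash
python3 st.py
```

```text
clk 11.5833 loc mm [-1.4 45.1] z 0.0993 F loc [-3.46 -0.14] 7.75 T [-0.25  0.84 -0.01] 0.023666493316460917 29.978955388069153
tilt [ 1.e-04 -1.e-04 -1.e+00]
```

Emit:
arm_command(
  plan=[
    {"x": 0, "y": 0, "z": -0.05, "rx": 0, "ry": 0, "rz": 0, "fingers": 1},
    {"x": 0, "y": 0, "z": -0.1, "rx": 0, "ry": 0, "rz": 0, "fingers": 1},
    {"x": 0, "y": 0, "z": -0.1, "rx": 0, "ry": 0, "rz": 0, "fingers": 1},
    {"x": 0, "y": 0, "z": -0.1, "rx": 0, "ry": 0, "rz": 0, "fingers": 1},
  ],
)

```text
clock: 11.92
eef_pos: [0.5033, 0.0926, 0.0993]
tcp_rot: [[0.952, 0.307, -0.0], [0.307, -0.952, -0.0], [-0.0, 0.0, -1.0]]
ft_force: [-6.0, -1.1, 13.1]
gripper_width: 0.0236
grip_force: 30.0
```

```bash
python3 st.py
```

```text
clk 12.1667 loc mm [-1.4 45.1] z 0.0993 F loc [-6.44  0.73] 13.71 T [-0.25  1.31  0.  ] 0.023894923575752076 29.980114102363586
tilt [ 0.e+00 -1.e-04 -1.e+00]
```

Hard stop at the home height. Relaxing the push, opening, and rising.

Emit:
arm_command(
  plan=[
    {"x": 0, "y": 0, "z": 0.1, "rx": 0, "ry": 0, "rz": 0, "fingers": 1},
    {"x": 0, "y": 0, "z": 0.2, "rx": 0, "ry": 0, "rz": 0, "fingers": 1},
    {"x": 0, "y": 0, "z": 0.2, "rx": 0, "ry": 0, "rz": 0, "fingers": 0.2},
    {"x": 0, "y": 0, "z": 0.2, "rx": 0, "ry": 0, "rz": 0, "fingers": 0.2},
    {"x": 0, "y": 0, "z": 0.2, "rx": 0, "ry": 0, "rz": 0, "fingers": 0.2},
    {"x": 0, "y": 0, "z": 0.2, "rx": 0, "ry": 0, "rz": 0, "fingers": 0},
    {"x": 0, "y": 0, "z": 0.2, "rx": 0, "ry": 0, "rz": 0, "fingers": 0},
    {"x": 0, "y": 0, "z": 0.2, "rx": 0, "ry": 0, "rz": 0, "fingers": 0},
    {"x": 0, "y": 0, "z": 0.2, "rx": 0, "ry": 0, "rz": 0, "fingers": 0},
    {"x": 0, "y": 0, "z": 2, "rx": 0, "ry": 0, "rz": 0, "fingers": 0},
    {"x": 0, "y": 0, "z": 5, "rx": 0, "ry": 0, "rz": 0, "fingers": 0},
    {"x": 0, "y": 0, "z": 8, "rx": 0, "ry": 0, "rz": 0, "fingers": 0},
    {"x": -4, "y": -4, "z": 12, "rx": 0, "ry": 0, "rz": 0, "fingers": 0},
    {"x": -6, "y": -8, "z": 13, "rx": 0, "ry": 0, "rz": 0, "fingers": 0},
    {"x": -6, "y": -12, "z": 13, "rx": 0, "ry": 0, "rz": 0, "fingers": 0},
    {"x": -6, "y": -16, "z": 13, "rx": 0, "ry": 0, "rz": 0, "fingers": 0},
    {"x": -6, "y": -18, "z": 13, "rx": 0, "ry": 0, "rz": 0, "fingers": 0},
    {"x": -6, "y": -18, "z": 13, "rx": 0, "ry": 0, "rz": 0, "fingers": 0},
    {"x": -6, "y": -18, "z": 13, "rx": 0, "ry": 0, "rz": 0, "fingers": 0},
  ],
)

```text
clock: 13.75
eef_pos: [0.4431, -0.0894, 0.2277]
tcp_rot: [[0.953, 0.302, 0.001], [0.302, -0.953, 0.0], [0.001, 0.0, -1.0]]
ft_force: [-0.0, 0.3, -0.2]
gripper_width: 0.0472
grip_force: 0.0
```

```bash
python3 st.py; python3 -c "
from rig import *
import cv2,numpy as np
f=grab_frame('scene');np.savez('s3.npz',**f)
a=np.asarray(f['pixels'])[165:285,150:310]
cv2.imwrite('pics/g.png',cv2.resize(a,None,fx=5,fy=5,interpolation=2))"
```

```text
clk 14.0 loc mm [-113.7 -107. ] z 0.2272 F loc [0.01 0.26] 0.03 T [ 0.02 -0.03  0.05] 0.04676761482327067 0.0
tilt [-5.e-04  5.e-04 -1.e+00]
```

View pics/g.png

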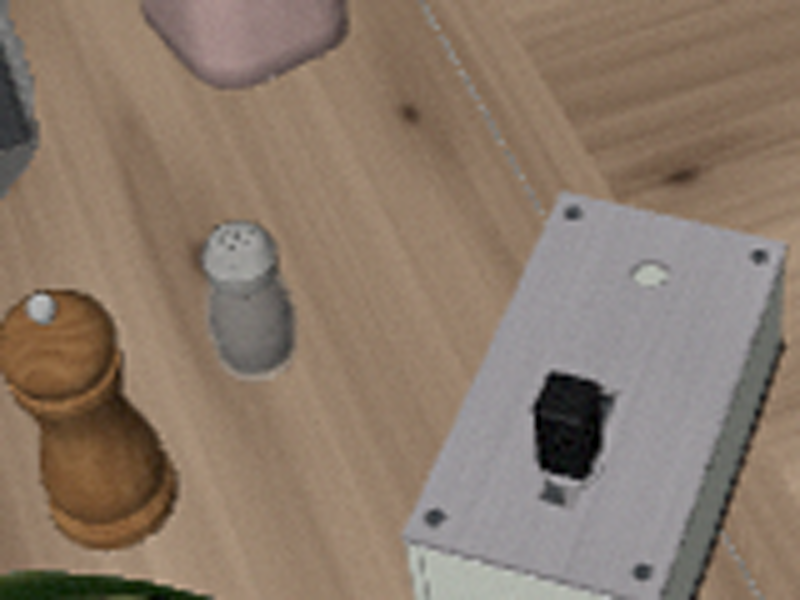

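The pin stands upright in the slot with its collar flat on the plate at (575,482), and the salt shaker and pepper mill are undisturbed. Handing in.

```bash
python3 -c "
from rig import *
print(finish_job())"
```

```text
the job is handed in; nothing more can be done
None
```

The pin appears fully home in the cassette's hole, upright and released. It came to a hard stop at about 14 N with the collar on the plate. The salt shaker and pepper mill look unmoved. I didn't check the mug again, but the arm kept well clear of it. The job was handed in at about 14 s, and no verdict came back.

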